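# Hold a spring at its test length on a bench spring tester

### The arm

A 6-joint arm with a two-finger parallel gripper is mounted at the origin on the work surface; the furniture and walls round the work are solid. World frame = base frame: x ahead of the robot, y to its left, z up, the work surface at z = 0. Lengths are in mm, angles in rad, forces in N, time in s.
With the tool pointing down it reaches from about 350 to 875 mm from the base axis. Payload 4.2 kg.
Tool frame: the origin (TCP) lies midway between the tips of the shut fingers; the grasp point (between the pads) lies 19 mm behind it; z points along the fingers, y is the line along which they close (so a half turn about z gives the same grasp; the last joint's range is limited). The gripper opens to 85 mm and grips with 20 to 120 N. Pads are 22 mm wide; open, the fingers measure 114 mm over their backs; the gripper's body (76 mm by 85 mm) begins 54 mm behind the grasp point. The pads swing forward as they close: fully open they stand 13 mm farther back than shut.
Start: joints at [1.512, 0.385, 0.008, 0, -1.194, -0.259], TCP at [195.266, 593.692, 199.112] pointing down, gripper open.
Joint ranges: [-3.14, 3.14], [-1.21, 2.06], [-1.07, 1.41], [-3.16, 2.05], [-2.99, -0.16], [-3.1, 3.1]. Speed limits (rad/s): [2.79, 2.79, 3.14, 3.14, 3.14, 3.14].

### API

Orientations are given as a unit quaternion [x, y, z, w].
In Python, from bench import read_state, get_image, job_done gives the robot as it stands.
- The arm moves only by the shell command python3 -m jog 'ROWS'. ROWS is JSON, a list of rows, each a list of 3 entries, a list of its own where there are three numbers: the shift along the world's x, y, z scaled (see below), then the turn, a rotation vector about the world's x, y, z scaled (see below), then the gripper's target within -1 to 1 (shut at 1, half-way at 0, fully open at -1). In form: [[[x, y, z], [wx, wy, wz], claw], ...]. A call has 1 to 20 rows; each row is the pose to reach, as a shift and turn from the pose commanded when the call began; what a row does not reach only later rows make up. The controller multiplies each number of a shift by 10 cm and each number of a turn by 120 degrees. A row lasts 1/10 s, in which the tool goes at most 50 mm and 8.59 degrees, less where a joint would pass 70% of its speed; a pose out of reach is approached as far as the arm can. A call with a number of a shift or a turn outside -1 to 1 is refused whole. A call with a gripper value outside its range is refused whole. The fingers move at their own pace and stop on an object; the grip force is fixed at half the most. Time passes only in rows, so rows that repeat a pose let the fingers close. It gives the time, the measured TCP pose, the force, the opening and the grip force at its end, in the units of the state.
- read_state(): the state, without advancing time (a new reading comes with each control period).
- get_image(name): name is "scene" or "top"; returns a dict with "frame" (420x560x3 uint8, red, green, blue), "range_z" (420x560 float32, mm along the optical axis (not along the pixel's ray), 0 where there is no reading), "fx", "fy", "cx", "cy" (pixels), "R" (3x3) and "t" (3): a world point X has camera coordinates R X + t. Camera axes: x right, y down, z forward; pixel columns grow to the right and rows downward; lengths in mm; the calibration is good to about 2 mm. A picture is of the moment at which its call begins.
- job_done(): hands the job in; it is judged then, once.
The state is a dict: "clock": time; "joints": joint angles; "joint_vel": joint speeds; "joint_efforts": joint torques, N m; "position": TCP position; "ee_rot": TCP orientation; "contact_force": force on the tool from outside, world axes, zero at the start; "wrist_torque": the same for the moment, N m; "gripper_width": finger opening in mm; "grasp_force": force on a finger pad.
Only numpy, scipy, OpenCV 4.12 (cv2) and the standard library are available. Lean on these libraries where they do the work, as an engineer would, in place of code of your own. Each camera call takes 0.05 s, during which the arm holds its last target. There are 200 camera calls.

### The job

Check the extension spring that is hooked into the bench spring tester. First clear the dial: push the reset plunger in front of it fully down to its stop and let it come up again, so that the drag hand goes back to zero. Then take the cross-bar handle, draw the carriage out against the spring until its index stands level with the set marker on the scale without pulling past it, and keep it there: the job ends with the handle still gripped and the spring held at that length, the marker and the loose things round about left where they are.

Things in the scene. Friction and masses are not known exactly. Their poses are not given: they have to be found in the camera images.
- tester: bench spring tester, fixed: aluminium plate 84 (x) by 205 mm (y), top 14 mm up; origin: centre of its underside. Own +x points away from the operator (scale along the -x edge), own y along the slide: grey gauge head with a dial at y -102 to -38 mm (58 mm high, bezel 65), then spring and carriage on two rods, end block (48 mm high) at y 91 to 101. The carriage is drawn out to +y
- plunger_top (a point): centre of the top face of the reset plunger, a round black head 16 mm across on a steel stem in a steel collar, on the gauge head in front of the dial (tester frame: x -30, y -70 mm); the top face stands 78 mm above the bench when up and moves straight down
- reset_plunger (a joint): how far the reset plunger is pressed, m: 0 up, 0.007 at its stop. Sprung: it starts to move at about 2.5 N, needs about 7 N at the stop and comes up when let go. Going down it pushes the drag hand back to zero; the last part of the stroke counts
- handle_grip (a point): middle of the cross-bar handle on top of the carriage: a black round bar 12 to 14 mm thick and 50 mm long, lying along the tester's x at 95 mm above the bench (at rest at tester x 0, y 22.5 mm), on a 10 mm upright post; the carriage top is 45 mm above the bench, so both sides of the bar and the 40 mm below it are free. It moves with the carriage along the tester's +y
- carriage (a joint): travel of the carriage, m: 0 at rest against its inner stop, grows as it is drawn out along the tester's +y, 0.052 at the outer end. The spring pulls it back with about 2.7 N at rest and 190 N/m more (about 10 N at 0.040); let go, it runs home
- index_tip (a point): tip of the small steel index wedge low on the operator's side of the carriage (tester frame x -35 mm, height 17 mm), pointing to -x over the scale; it moves with the carriage
- marker_tip (a point): tip of the inward-pointing wedge of the set marker, a small dark steel rider 16 mm wide with a thumb screw, clamped on the rail along the front edge of the scale (height 17 mm); it stands at the wanted length. Its axes are the tester's. The index is level with it when both tips have the same y in the tester frame
- set_marker (a joint): position of the set marker, m: the carriage travel at which the index is level with the marker (0.022 to 0.040)
- drag_hand (a joint): angle of the drag hand (thin steel hand with a ring) on the dial, rad: 0 at zero, clockwise positive; it is pushed up by the pointer, stays at the highest reading, and starts at an old reading of 3.2 to 3.6
- drag_hand_tip (a point): point on the drag hand 17.5 mm from the dial's centre
- pointer_tip (a point): point on the black pointer of the dial 17.5 mm from the dial's centre; the pointer is at zero with the carriage at rest and turns clockwise 0.06 rad per mm of carriage travel, taking the drag hand along
- hex_keys: bystander: folding hex-key holder, 28 x 95 x 23 mm, lying loose on the bench in front of the tester; origin at the centre of its underside
- cutters: bystander: pair of side cutters, 42 x 129 x 11 mm, lying loose on the bench to the right; origin at the centre of its underside
- tape: bystander: roll of black tape, 62 mm across and 19 mm high, lying loose on the bench to the left; origin at the centre of its underside

How it is judged (in metres and radians):
On the way, in this order (a step that is already met when the one before it is completed fails the run):
1. the reset plunger is pressed down to its stop with the carriage at rest (value of joint reset_plunger above 0.0063 m and value of joint carriage below 0.004 m), for 0.1 s.
2. the plunger is let up again and the drag hand stands at zero, the carriage still at rest (value of joint reset_plunger below 0.0015 m and value of joint drag_hand below 0.45 rad and value of joint carriage below 0.004 m), for 0.1 s.
At the end, for the whole second after the job is handed in: the carriage stands still with its index level with the set marker to within 3 mm, held there by the gripper's fingers (more than 3 N on the carriage or its handle), the plunger is up, and the drag hand lies with the pointer (tips within 5.5 mm), so nothing higher was pulled (y of index_tip in the frame of marker_tip between -0.003 and 0.003 m and velocity of joint carriage between -0.01 and 0.01 m/s and contact force between the fingers and carriage above 3 N and distance between drag_hand_tip and pointer_tip below 0.0055 m and value of joint reset_plunger below 0.0015 m); the arm keeps its last pose, push and grip.
It fails at once if the carriage is pulled more than 5 mm past the set marker (y of index_tip in the frame of marker_tip above 0.005 m).
It fails at once if the set marker is shifted along its rail by more than 3 mm (distance of marker_tip from where it was at the start of the episode above 0.003 m).
It fails at once if a bystander is shifted by more than 2 cm (distance of any of hex_keys, cutters, tape from where it was at the start of the episode above 0.02 m).
It also fails if it takes over 48 s, if anything falls off the work surface, if the arm or the gripper's body presses on something with over 40 N, if the wrist force passes 120 N, or if a joint passes its speed limit or range.

## Working session

There is one attempt and no reset: what is moved stays moved. The work goes in short steps, Python scripts to look and compute and a shell command to move; the robot and the scene stay as the last step left them, time stands still between calls to the robot, and variables do not carry over. Pictures are saved under pics/ and viewed, at most 10 in all, crops included, and the job is handed in when it is done.

```bash
mkdir -p pics
cat > h.py <<'E'
import numpy as np, cv2
from bench import read_state, get_image, job_done
def snap(n,f,crop=None,s=1):
    d=get_image(n); im=d["frame"][:,:,::-1]
    if crop: a,b,c,e=crop; im=im[b:e,a:c]
    im=cv2.resize(im,None,fx=s,fy=s,interpolation=cv2.INTER_CUBIC); cv2.imwrite("pics/"+f,im); np.savez("pics/"+f[:-4]+".npz",**d); return d
def px(d,u,v):
    z=float(d["range_z"][int(round(v)),int(round(u))]); c=np.array([(u-d["cx"])/d["fx"]*z,(v-d["cy"])/d["fy"]*z,z]); return d["R"].T@(c-d["t"])
def atz(d,u,v,h):
    r=d["R"].T@np.array([(u-d["cx"])/d["fx"],(v-d["cy"])/d["fy"],1]); o=-d["R"].T@d["t"]; return o+r*(h-o[2])/r[2]
def proj(d,X):
    c=d["R"]@np.array(X,float)+d["t"]; return c[0]/c[2]*d["fx"]+d["cx"],c[1]/c[2]*d["fy"]+d["cy"]
E
python3 - <<'E'
from h import *
for n in("scene","top"):
    d=snap(n,n+"1.png"); print(n,d["R"].round(3).tolist(),d["t"].round(0),d["fx"],(-d["R"].T@d["t"]).round(0))
s=read_state(); print(s)
E
```

```text
scene [[0.911, -0.411, 0.021], [-0.186, -0.457, -0.87], [0.368, 0.789, -0.492]] [-582.  140.  836.] 493.0006769223998 [ 250. -835.  547.]
top [[0.017, -1.0, -0.008], [-0.987, -0.016, -0.159], [0.159, 0.011, -0.987]] [-155.  603. 1046.] 515.2895678228921 [ 432. -157. 1128.]
{'clock': 0.1, 'joints': array([ 1.51162213e+00,  3.85502752e-01,  6.74817932e-03, -4.16718053e-04,
       -1.19404767e+00, -2.58599742e-01]), 'joint_vel': array([-0.0013443 , -0.0011425 ,  0.00447165,  0.00259845, -0.00067562,
        0.00140947]), 'joint_efforts': array([-4.36493447e-04, -3.93316340e+01,  1.88929063e+01,  4.19795573e+00,
       -2.58330670e-03,  8.30395635e-06]), 'position': array([195.09148505, 593.13597952, 198.11423884]), 'ee_rot': array([ 9.87391321e-01, -1.58295094e-01, -9.28646873e-05,  1.01725713e-03]), 'contact_force': array([ 0.53679624, -0.62140061,  0.37071739]), 'wrist_torque': array([ 0.02217674, -0.04934436,  0.03876693]), 'grasp_force': 0.0, 'gripper_width': 85.2723767942116}
```

View pics/scene1.png

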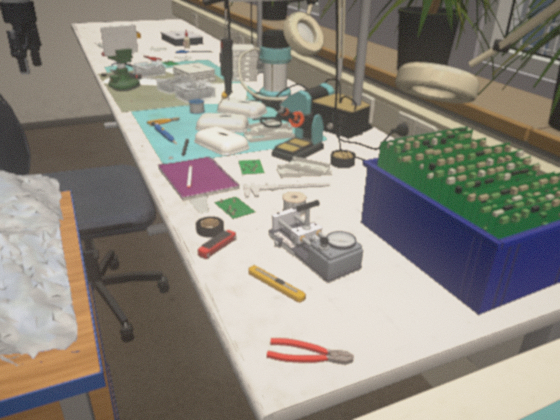

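View pics/top1.png

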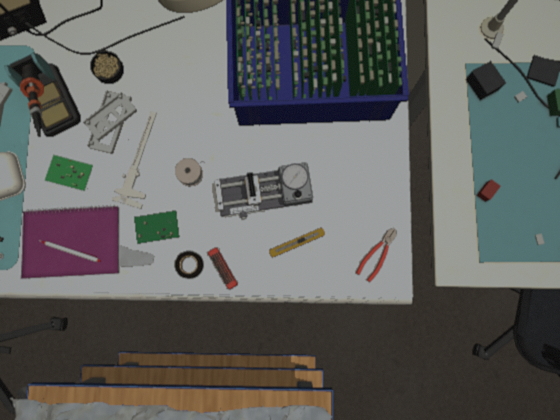

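The scene view shows the tester at about (320,240), with the dial to the right at (342,240) and the handle at (306,205). The top view shows the dial at (294,177), the handle bar near (252,185) and the marker near (243,215). Next I'll take enlarged crops.

Run:
```python
from h import *
for n,c in(("scene",(260,190,370,285)),("top",(205,150,325,230))):
    d=np.load(f"pics/{n}1.npz"); im=d["frame"][:,:,::-1]; a,b,e,f=c
    cv2.imwrite(f"pics/{n}2.png",cv2.resize(im[b:f,a:e],None,fx=6.5,fy=6.2 if n=="scene" else 6.5,interpolation=cv2.INTER_CUBIC))
    print(n,proj(d,(0,0,0)),proj(d,(195,593,199)))
    for q in ([(306,205),(342,239)] if n=="scene" else [(294,177),(252,187),(275,184),(190,265),(222,268),(297,242),(377,256)]): print(q,px(d,*q).round(1))
```

```text
scene (np.float64(-59.68077371727816), np.float64(300.8806767382684)) (np.float64(35.124319794916715), np.float64(86.99751429104924))
(306, 205) [645.8 -85.4  97.8]
(342, 239) [ 678.  -174.1   63.5]
top (np.float64(204.17829825445617), np.float64(505.58946860363966)) (np.float64(-152.81942738004977), np.float64(423.2328132438885))
(294, 177) [ 670.5 -172.4   66.2]
(252, 187) [640.  -87.  103.8]
(275, 184) [ 666.1 -131.4   12.3]
(190, 265) [485.5  50.7   0.9]
(222, 268) [479.3 -21.9  21.6]
(297, 242) [ 538.4 -181.6   13.5]
(377, 256) [ 512.  -357.    -1.6]
```

View pics/scene2.png

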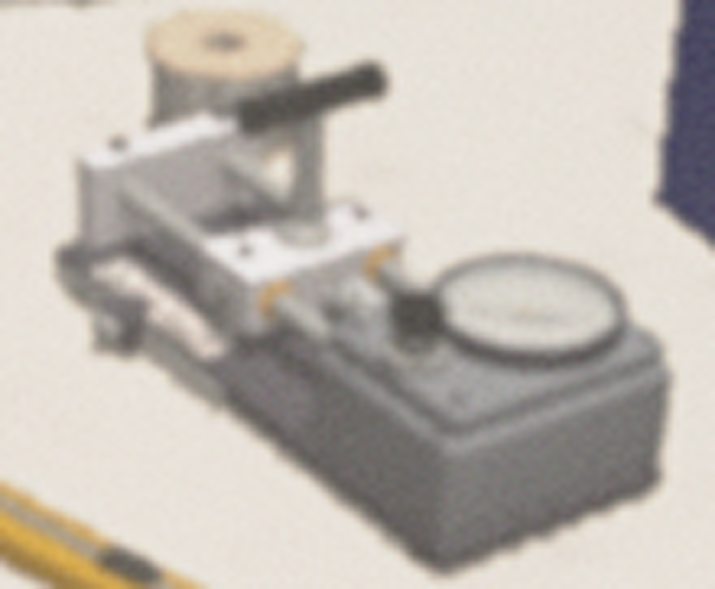

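View pics/top2.png

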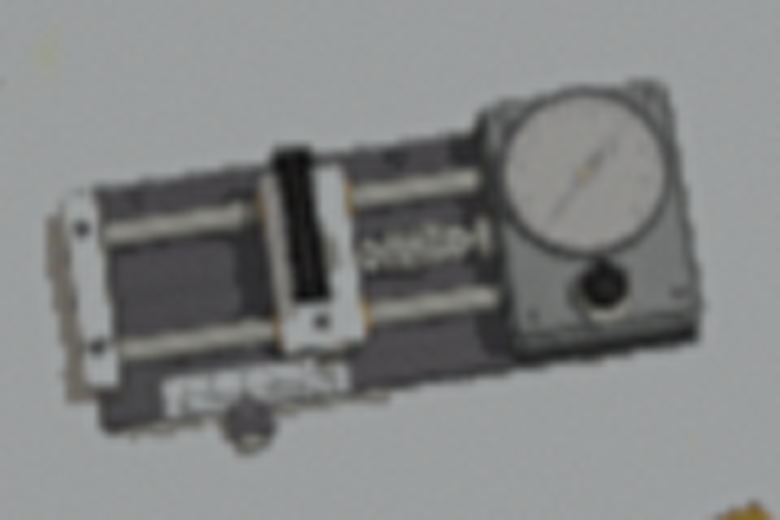

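Run:
```python
from h import *
from scipy.optimize import least_squares
T=dict(np.load("pics/top1.npz"));S=dict(np.load("pics/scene1.npz"))
obs=[("T",(297.8,193.8),(-30,-70,78)),("T",(250.1,173.1),(25,22.5,97)),("T",(253.2,196.2),(-25,22.5,97)),("T",(219,194.6),(0,96,48)),
("S",(324.2,239.2),(-30,-70,78)),("S",(317.6,202.9),(25,22.5,95)),]
D={"T":T,"S":S}
def w(p,m): c,s=np.cos(p[2]),np.sin(p[2]); return np.array([p[0]+c*m[0]-s*m[1],p[1]+s*m[0]+c*m[1],m[2]+p[3]])
def f(p): return np.concatenate([np.array(proj(D[k],w(p,m)))-q for k,q,m in obs])
r=least_squares(f,[650,-110,.1,0]); print(r.x,r.fun.round(2).reshape(-1,2))
np.save("pose.npy",r.x)
for m in[(-30,-70,78),(0,22.5,95),(-35,22.5,17)]: print(m,w(r.x,m).round(1))
# two-view triangulation
def tri(a,b):
    A=[];
    for d,q in((T,a),(S,b)):
        P=np.diag([d["fx"],d["fy"],1])@np.c_[d["R"],d["t"]]; P[0]+=d["cx"]*P[2];P[1]+=d["cy"]*P[2]; A.append(P)
    X=cv2.triangulatePoints(A[0],A[1],np.array(a,float),np.array(b,float)); return (X[:3]/X[3]).ravel().round(1)
print("plunger",tri((297.8,193.8),(324.2,239.2)),"bar far end",tri((250.1,173.1),(317.2,202.7)))
# averaged crops
for n,(a,b,e,g),s in(("top",(225,190,275,226),15),("scene",(265,225,305,255),18)):
    im=np.mean([get_image(n)["frame"].astype(float) for _ in range(12)],0)[b:g,a:e,::-1]
    im=(im-im.min())/(im.max()-im.min())*255
    cv2.imwrite(f"pics/{n}3.png",cv2.resize(im.astype(np.uint8),None,fx=s,fy=s,interpolation=cv2.INTER_CUBIC))
```

```text
[ 6.51019033e+02 -1.07808731e+02  1.75721975e-01 -7.91920014e-02] [[ 0.68 -0.64]
 [-0.28 -0.65]
 [ 0.26 -0.07]
 [ 0.05 -0.24]
 [-0.72  0.1 ]
 [-0.85  0.15]]
(-30, -70, 78) [ 633.7 -182.    77.9]
(0, 22.5, 95) [647.1 -85.7  94.9]
(-35, 22.5, 17) [612.6 -91.8  16.9]
plunger [ 633.8 -181.2   77.4] bar far end [671.3 -82.1  96.1]
```

View pics/top3.png

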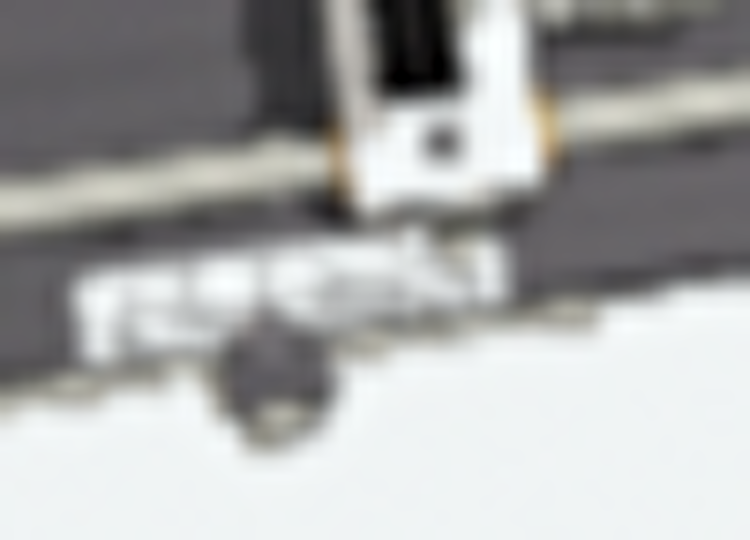

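View pics/scene3.png

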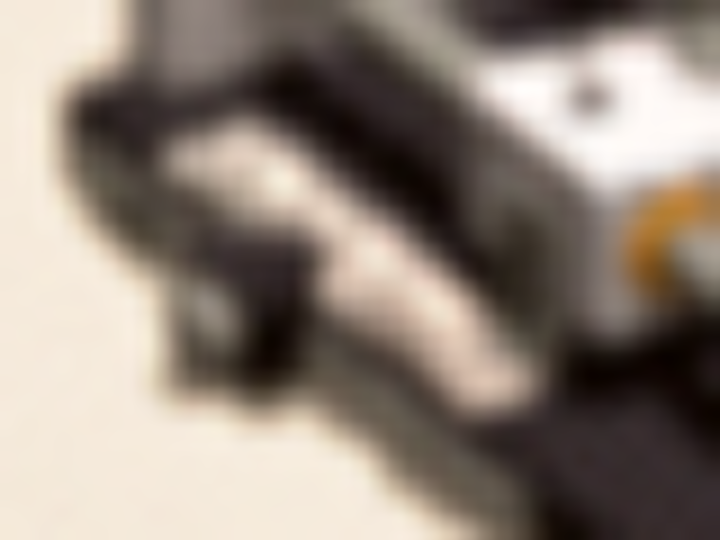

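Run:
```python
from h import *
p=np.load("pose.npy"); d=dict(np.load("pics/top1.npz"))
c,s=np.cos(p[2]),np.sin(p[2]); R=np.array([[c,-s],[s,c]])
def q(u,v,z,k=15): return (R.T@(atz(d,225+u/k,190+v/k,z)[:2]-p[:2])).round(1)
print("marker tip",q(265,295,17),"screw",q(275,385,17),q(275,385,25),"index?",q(455,270,17),"scale ends",q(85,315,14),q(500,270,14))
print("carriage edges",q(350,170,45),q(540,140,45), "screw",q(440,140,45))
for m in[(-35,22.5,17),(-35,52.5,17)]:
    X=[*(R@np.array(m[:2])+p[:2]),m[2]]; u,v=proj(d,X); print(m,(u-225)*15,(v-190)*15)
print("yaw deg",np.degrees(p[2]))
s=read_state(); from scipy.spatial.transform import Rotation as Ro
print(Ro.from_quat(s["ee_rot"]).as_matrix().round(3), s["clock"])
```

```text
marker tip [-35.5  52.8] screw [-48.8  53.3] [-50.1  52.8] index? [-36.2  24.9] scale ends [-33.7  79.4] [-36.8  18.5]
carriage edges [-24.4  36.6] [-24.4   9.3] screw [-22.1  23.3]
(-35, 22.5, 17) 470.14587995457987 259.04632306609614
(-35, 52.5, 17) 266.5223276785815 291.39964180115186
yaw deg 10.068127560146454
[[ 0.95  -0.312  0.   ]
 [-0.312 -0.95  -0.   ]
 [ 0.     0.    -1.   ]] 1.3
```

The tester's yaw is about 10°. The plunger top is near (634,-181.5,78), the grip near (647,-86,95), and the marker about 29 mm ahead of the index. I'll move above the plunger with the gripper shut.

```bash
python3 -m jog '[[[0,0,0.5],[0,0,0.07],1],[[0.27,-0.48,0.5],[0,0,0.14],1],[[0.548,-0.969,0.5],[0,0,0.21],1],[[0.548,-0.969,0.5],[0,0,0.235],1]]' | tail -1
python3 -m jog '[[[0.274,-0.484,0],[0,0,0],1],[[0.548,-0.969,0],[0,0,0],1],[[0.548,-0.969,0],[0,0,0],1]]' | tail -1
python3 -m jog '[[[0.274,-0.484,0],[0,0,0],1],[[0.548,-0.969,0],[0,0,0],1],[[0.548,-0.969,0],[0,0,0],1]]' | tail -1
python3 -m jog '[[[0.274,-0.484,0],[0,0,0],1],[[0.548,-0.969,0],[0,0,0],1],[[0.548,-0.969,0],[0,0,0],1]]' | tail -1
```

```text
grasp_force: 0.0
grasp_force: 0.0
grasp_force: 0.0
grasp_force: 0.0
```

```bash
python3 -m jog '[[[0.274,-0.484,0],[0,0,0],1],[[0.548,-0.969,0],[0,0,0],1],[[0.548,-0.969,0],[0,0,0],1]]' | tail -1
python3 -m jog '[[[0.274,-0.484,0],[0,0,0],1],[[0.548,-0.969,0],[0,0,0],1],[[0.548,-0.969,0],[0,0,0],1]]' | tail -1
python3 -m jog '[[[0.274,-0.484,0],[0,0,0],1],[[0.548,-0.969,0],[0,0,0],1],[[0.548,-0.969,0],[0,0,0],1]]' | tail -1
python3 -m jog '[[[0.274,-0.484,0],[0,0,0],1],[[0.548,-0.969,0],[0,0,0],1],[[0.548,-0.969,0],[0,0,0],1],[[0.548,-0.969,0],[0,0,0],1]]'
```

```text
grasp_force: 0.0
grasp_force: 0.0
grasp_force: 0.0
clock: 3.9
position: [634.3, -181.6, 247.6]
ee_rot: [0.996, 0.086, -0.001, -0.0]
contact_force: [-0.2, 0.7, -0.8]
gripper_width: 0.1
grasp_force: 0.0
```

```bash
python3 -m jog '[[[0,0,-0.5],[0,0,0],1],[[0,0,-1],[0,0,0],1],[[0,0,-1],[0,0,0],1]]' | tail -1
python3 -m jog '[[[0,0,-0.3],[0,0,0],1],[[0,0,-0.55],[0,0,0],1],[[0,0,-0.55],[0,0,0],1]]'
python3 - <<'E'
from h import *
snap("scene","scene4.png",(270,150,380,270),5)
E
```

```text
grasp_force: 0.0
clock: 4.5
position: [632.5, -179.8, 93.3]
ee_rot: [0.996, 0.088, -0.002, -0.0]
contact_force: [-0.8, 0.3, 0.5]
gripper_width: -0.3
grasp_force: 0.0
```

View pics/scene4.png

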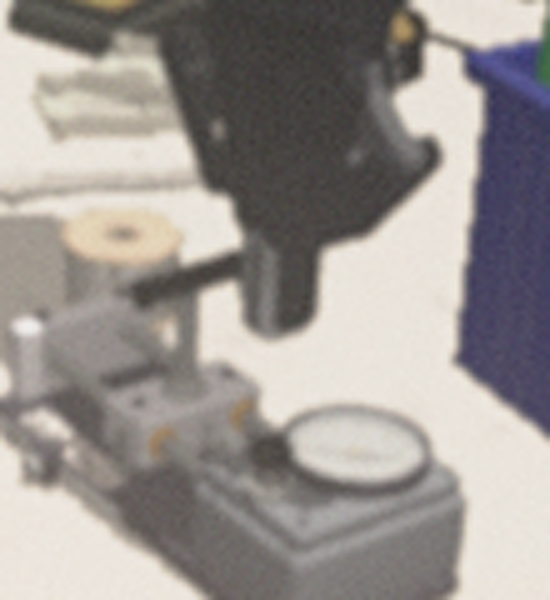

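The finger tip shows at scene (325,216) and the plunger head at (323.6,239.4), a bigger gap than expected. I'll check this numerically.

Run:
```python
from h import *
s=read_state(); print(s["clock"],s["position"],s["joints"])
d=dict(np.load("pics/scene4.npz")); print("tip pred",proj(d,s["position"]),"plunger pred",proj(d,(633.8,-181.5,78)))
for q in((325,212),(323.6,214),(323.6,239.4),(318,241)): print(q,px(d,*q).round(1))
t=get_image("top"); print("top tip",proj(t,s["position"]))
```

```text
4.55 [ 634.06059087 -180.42058383   95.45654708] [-3.20325293e-02  5.23562981e-01 -3.79041998e-02  7.91310006e-04
 -1.00941795e+00  1.77883727e+00]
tip pred (np.float64(323.835154640795), np.float64(230.49733318470177)) plunger pred (np.float64(323.39554472277405), np.float64(239.12727282943743))
(325, 212) [ 628.2 -189.8  139.1]
(323.6, 214) [ 627.2 -187.3  134.1]
(323.6, 239.4) [ 634.2 -181.6   77.4]
(318, 241) [ 638.  -155.2   57.7]
top tip (np.float64(297.94191916433977), np.float64(191.3594696767838))
```

Run:
```python
from h import *
d=get_image("scene"); d0=dict(np.load("pics/scene4.npz"))
for e in (d0,d):
    g=e["frame"][205:245,321:327].mean((1,2)).round(0); print(g.astype(int).tolist())
    print([float(x) for x in e["range_z"][208:242:2,324].round(0)])
print(read_state()["position"])
```

```text
[101, 101, 102, 104, 105, 105, 108, 108, 104, 106, 113, 131, 165, 204, 224, 228, 226, 227, 227, 226, 225, 221, 215, 211, 213, 214, 214, 210, 200, 175, 146, 118, 93, 77, 76, 78, 76, 77, 85, 98]
[847.0, 847.0, 852.0, 853.0, 854.0, 854.0, 1105.0, 1098.0, 1090.0, 1082.0, 1075.0, 1070.0, 1060.0, 1053.0, 975.0, 891.0, 884.0]
[103, 104, 106, 107, 108, 110, 111, 113, 122, 147, 178, 208, 223, 226, 226, 226, 227, 227, 227, 227, 225, 220, 215, 212, 213, 213, 214, 211, 200, 177, 145, 116, 92, 81, 77, 79, 78, 78, 84, 99]
[841.0, 843.0, 852.0, 849.0, 852.0, 1113.0, 1107.0, 1100.0, 1095.0, 1082.0, 1078.0, 1070.0, 1061.0, 1054.0, 973.0, 893.0, 884.0]
[ 635.63940248 -181.09370958   97.43416388]
```

Run:
```python
from h import *
s=read_state(); p=s["position"]; print(p,s["joints"],s["gripper_width"],s["clock"])
for n in("scene","top"):
    d=get_image(n); v,u=np.mgrid[0:420,0:560]; z=d["range_z"]
    C=np.stack([(u-d["cx"])/d["fx"]*z,(v-d["cy"])/d["fy"]*z,z],-1)-d["t"]; X=C@d["R"]
    m=(z>0)&(np.hypot(X[...,0]-p[0],X[...,1]-p[1])<70)&(X[...,2]>105)
    Q=X[m]
    for h in range(105,320,10):
        q=Q[(Q[:,2]>=h)&(Q[:,2]<h+10)]
        if len(q)>2: print(n,h,len(q),"x",q[:,0].min().round(),q[:,0].max().round(),"y",q[:,1].min().round(),q[:,1].max().round())
```

```text
[ 635.63940248 -181.09370958   97.43416388] [-3.27893447e-02  5.21891970e-01 -3.55594907e-02  1.28271735e-03
 -1.00858763e+00  1.77899403e+00] 0.18679729058391195 4.65
scene 125 24 x 624.0 646.0 y -192.0 -178.0
scene 135 74 x 623.0 646.0 y -197.0 -168.0
scene 145 82 x 623.0 645.0 y -197.0 -170.0
scene 155 84 x 624.0 645.0 y -199.0 -171.0
scene 165 68 x 619.0 648.0 y -208.0 -158.0
scene 175 184 x 617.0 654.0 y -221.0 -149.0
scene 185 170 x 616.0 654.0 y -227.0 -138.0
scene 195 254 x 614.0 656.0 y -235.0 -133.0
scene 205 265 x 613.0 658.0 y -244.0 -121.0
scene 215 348 x 612.0 659.0 y -245.0 -125.0
scene 225 269 x 612.0 650.0 y -236.0 -135.0
scene 235 247 x 614.0 652.0 y -225.0 -145.0
scene 245 114 x 625.0 652.0 y -223.0 -182.0
scene 255 207 x 598.0 663.0 y -221.0 -171.0
scene 265 273 x 596.0 664.0 y -220.0 -173.0
scene 275 290 x 597.0 665.0 y -221.0 -171.0
scene 285 306 x 597.0 666.0 y -221.0 -167.0
scene 295 384 x 597.0 672.0 y -221.0 -153.0
scene 305 202 x 603.0 660.0 y -215.0 -169.0
scene 315 285 x 595.0 666.0 y -224.0 -167.0
top 175 9 x 617.0 630.0 y -219.0 -151.0
top 185 19 x 616.0 630.0 y -223.0 -141.0
top 195 29 x 615.0 633.0 y -233.0 -134.0
top 205 40 x 613.0 638.0 y -236.0 -133.0
top 215 196 x 612.0 656.0 y -242.0 -120.0
top 225 49 x 617.0 647.0 y -240.0 -125.0
top 235 28 x 617.0 636.0 y -223.0 -140.0
top 245 7 x 619.0 632.0 y -147.0 -144.0
top 255 19 x 597.0 623.0 y -214.0 -146.0
top 265 47 x 597.0 623.0 y -212.0 -146.0
top 275 37 x 596.0 622.0 y -213.0 -146.0
top 285 40 x 596.0 614.0 y -209.0 -149.0
top 295 34 x 596.0 610.0 y -205.0 -153.0
top 315 38 x 594.0 618.0 y -213.0 -145.0
```

The range data put the visible finger tip near z 132, while the reported TCP is 97. I'll descend in small steps and watch the force and the picture.

```bash
python3 -m jog '[[[0,0,-0.05],[0,0,0],1],[[0,0,-0.1],[0,0,0],1],[[0,0,-0.1],[0,0,0],1],[[0,0,-0.1],[0,0,0],1]]'
python3 - <<'E'
from h import *
d=get_image("scene"); g=d["frame"][205:245,321:327].mean((1,2)); print(g.astype(int).tolist())
s=read_state(); print(s["position"],s["contact_force"],s["joints"])
E
```

```text
clock: 5.15
position: [633.4, -181.6, 83.8]
ee_rot: [0.996, 0.087, -0.0, -0.0]
contact_force: [0.1, -0.1, -0.6]
gripper_width: 0.1
grasp_force: 0.0
[94, 99, 102, 100, 99, 101, 101, 101, 101, 102, 103, 104, 107, 107, 107, 113, 132, 165, 204, 223, 224, 221, 213, 211, 211, 213, 213, 209, 199, 176, 144, 114, 91, 77, 75, 73, 76, 76, 82, 96]
[ 633.62435003 -181.65507678   84.00162534] [-0.05774763 -0.84315014  0.94250114] [-3.42657136e-02  5.34596326e-01 -5.00697698e-02  1.49382806e-04
 -9.86396880e-01  1.77925299e+00]
```

```bash
python3 -m jog '[[[0,0,-0.04],[0,0,0],1],[[0,0,-0.08],[0,0,0],1],[[0,0,-0.08],[0,0,0],1]]' | sed -n '2p;4p'
python3 -m jog '[[[0,0,-0.04],[0,0,0],1],[[0,0,-0.04],[0,0,0],1]]' | sed -n '2p;4p'
python3 - <<'E'
from h import *
d=snap("scene","scene5.png",(290,170,370,260),6); g=d["frame"][205:245,321:327].mean((1,2)); print(g.astype(int).tolist())
E
```

```text
position: [633.0, -181.4, 75.1]
contact_force: [0.7, 0.1, -0.0]
position: [633.2, -181.4, 71.4]
contact_force: [0.3, 0.8, -0.8]
[67, 69, 70, 76, 80, 82, 88, 94, 98, 95, 98, 98, 98, 99, 101, 104, 106, 107, 105, 103, 104, 108, 119, 146, 184, 209, 214, 210, 198, 175, 142, 113, 91, 77, 70, 71, 73, 75, 82, 96]
```

View pics/scene5.png

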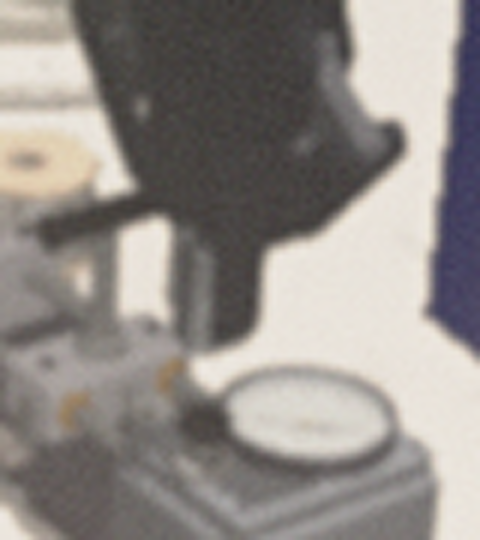

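The finger tip at (325,228) is still clearly above the plunger head at (324,240), so the true tip sits about 30 mm above the reported z. I'll keep going down, watching the force.

```bash
python3 -m jog '[[[0,0,-0.05],[0,0,0],1],[[0,0,-0.1],[0,0,0],1],[[0,0,-0.15],[0,0,0],1],[[0,0,-0.15],[0,0,0],1],[[0,0,-0.15],[0,0,0],1]]' | sed -n '1,2p;4p'
python3 -m jog '[[[0,0,-0.03],[0,0,0],1],[[0,0,-0.06],[0,0,0],1],[[0,0,-0.06],[0,0,0],1]]' | sed -n '2p;4p'
python3 -m jog '[[[0,0,-0.03],[0,0,0],1],[[0,0,-0.03],[0,0,0],1]]' | sed -n '2p;4p'
python3 - <<'E'
from h import *
d=get_image("scene"); g=d["frame"][205:245,321:327].mean((1,2)); print(g.astype(int).tolist())
E
```

```text
clock: 6.25
position: [633.6, -181.5, 56.8]
contact_force: [0.0, -0.9, -0.1]
position: [633.3, -181.4, 50.6]
contact_force: [-0.2, 0.2, -0.5]
position: [633.4, -181.5, 47.6]
contact_force: [0.9, -0.4, -0.6]
[65, 65, 68, 67, 67, 66, 69, 67, 68, 69, 70, 66, 68, 67, 68, 73, 73, 76, 83, 91, 94, 94, 94, 95, 95, 96, 96, 99, 98, 98, 99, 101, 100, 108, 112, 102, 83, 73, 79, 96]
```

```bash
python3 -m jog '[[[0,0,-0.02],[0,0,0],1],[[0,0,-0.03],[0,0,0],1],[[0,0,-0.03],[0,0,0],1]]' | sed -n '2p;4p'
python3 -m jog '[[[0,0,-0.02],[0,0,0],1],[[0,0,-0.03],[0,0,0],1],[[0,0,-0.03],[0,0,0],1]]' | sed -n '2p;4p'
```

```text
position: [634.0, -181.6, 45.6]
contact_force: [-0.1, 0.6, 1.8]
position: [634.0, -181.6, 42.7]
contact_force: [-0.8, -0.3, 4.5]
```

```bash
python3 -m jog '[[[0,0,-0.02],[0,0,0],1],[[0,0,-0.02],[0,0,0],1]]' | sed -n '2p;4p'
```

```text
position: [634.0, -181.6, 40.8]
contact_force: [-0.9, 0.5, 5.4]
```

```bash
python3 -m jog '[[[0,0,-0.02],[0,0,0],1],[[0,0,-0.02],[0,0,0],1]]' | sed -n '2p;4p'
python3 -m jog '[[[0,0,-0.015],[0,0,0],1],[[0,0,-0.015],[0,0,0],1]]' | sed -n '2p;4p'
```

```text
position: [634.0, -181.6, 39.1]
contact_force: [-0.9, 1.9, 6.5]
position: [634.1, -181.6, 39.0]
contact_force: [-4.1, 2.0, 12.7]
```

The force rose to 12.7 N while the motion stopped, so the plunger is on its stop. Next I'll hold briefly, let it up, move over the handle and open.

```bash
python3 -m jog '[[[0,0,0],[0,0,0],1],[[0,0,0],[0,0,0],1],[[0,0,0.1],[0,0,0],1],[[0,0,0.3],[0,0,0],1],[[0,0,0.7],[0,0,0],1],[[0,0,0.9],[0,0,0],0.5],[[0,0,0.9],[0,0,0],0]]' | sed -n '2p;4p'
python3 -m jog '[[[0.065,0.48,0],[0,0,0],-0.2],[[0.13,0.96,0],[0,0,0],-0.2],[[0.13,0.96,0],[0,0,0],-0.2],[[0.13,0.96,0],[0,0,0],-0.2],[[0.13,0.96,0],[0,0,0],-0.2]]'
python3 - <<'E'
from h import *
s=read_state(); p=s["position"]; print(p)
a=dict(np.load("pics/top1.npz"))["frame"].astype(int); d=get_image("top"); b=d["frame"].astype(int)
print("dial diff",abs(a-b)[165:190,282:306].mean(2).max(1).astype(int).tolist())
d=get_image("scene");v,u=np.mgrid[0:420,0:560]; z=d["range_z"]
X=(np.stack([(u-d["cx"])/d["fx"]*z,(v-d["cy"])/d["fy"]*z,z],-1)-d["t"])@d["R"]
m=(z>0)&(np.hypot(X[...,0]-p[0],X[...,1]-p[1])<70)&(X[...,2]>105); Q=X[m]
for h in range(105,250,10):
    q=Q[(Q[:,2]>=h)&(Q[:,2]<h+10)]
    if len(q)>2: print(h,len(q),"x",q[:,0].min().round(),q[:,0].max().round(),"y",q[:,1].min().round(),q[:,1].max().round())
E
```

```text
position: [635.8, -181.9, 130.3]
contact_force: [0.3, -0.1, 0.8]
clock: 9.2
position: [646.0, -85.9, 125.5]
ee_rot: [0.996, 0.087, -0.001, -0.0]
contact_force: [-0.7, -0.6, 0.2]
gripper_width: 51.1
grasp_force: 0.0
[645.97967658 -85.93372919 125.49649286]
dial diff [77, 77, 77, 66, 72, 54, 30, 21, 19, 12, 8, 8, 8, 8, 9, 8, 8, 8, 8, 8, 8, 8, 8, 6, 7]
155 36 x 631.0 662.0 y -121.0 -58.0
165 105 x 630.0 659.0 y -128.0 -57.0
175 119 x 628.0 660.0 y -128.0 -56.0
185 126 x 630.0 660.0 y -130.0 -49.0
195 103 x 628.0 660.0 y -130.0 -38.0
205 193 x 624.0 667.0 y -146.0 -35.0
215 200 x 624.0 669.0 y -149.0 -29.0
225 238 x 624.0 670.0 y -152.0 -24.0
235 266 x 623.0 670.0 y -152.0 -25.0
245 280 x 623.0 670.0 y -155.0 -24.0
```

```bash
python3 -m jog '[[[0.01,0,-0.25],[0,0,0],-0.2],[[0.01,0,-0.45],[0,0,0],-0.2],[[0.01,0,-0.45],[0,0,0],-0.2]]' | sed -n '2p;4p'
python3 -m jog '[[[0,0,-0.15],[0,0,0],-0.2],[[0,0,-0.3],[0,0,0],-0.2],[[0,0,-0.38],[0,0,0],-0.2],[[0,0,-0.38],[0,0,0],-0.2],[[0,0,-0.38],[0,0,0],-0.2]]' | sed -n '2p;4,5p'
```

```text
position: [644.9, -86.7, 78.1]
contact_force: [-1.1, 0.5, -1.0]
position: [648.3, -85.9, 44.5]
contact_force: [-0.3, -0.5, -0.8]
gripper_width: 51.1
```

```bash
python3 -m jog '[[[0,0,0],[0,0,0],0.3],[[0,0,0],[0,0,0],0.5],[[0,0,0],[0,0,0],1],[[0,0,0],[0,0,0],1],[[0,0,0],[0,0,0],1],[[0,0,0],[0,0,0],1],[[0,0,0],[0,0,0],1]]'
```

```text
clock: 10.8
position: [647.8, -83.9, 44.5]
ee_rot: [0.996, 0.087, 0.001, -0.001]
contact_force: [-1.8, 5.9, 3.3]
gripper_width: 9.8
grasp_force: 58.4
```

```bash
python3 -m jog '[[[-0.007,0.04,0],[0,0,0],1],[[-0.014,0.08,0],[0,0,0],1],[[-0.021,0.12,0],[0,0,0],1],[[-0.026,0.15,0],[0,0,0],1],[[-0.026,0.15,0],[0,0,0],1],[[-0.026,0.15,0],[0,0,0],1]]' | sed -n '2p;4,6p'
python3 -m jog '[[[-0.007,0.04,0],[0,0,0],1],[[-0.014,0.08,0],[0,0,0],1],[[-0.014,0.08,0],[0,0,0],1],[[-0.014,0.08,0],[0,0,0],1]]' | sed -n '2p;4,6p'
python3 - <<'E'
from h import *
for n,(a,b,e,g),s in(("top",(225,160,315,226),8),):
    im=np.mean([get_image(n)["frame"].astype(float) for _ in range(10)],0)[b:g,a:e,::-1]
    A=np.clip(im*1.3,0,255).astype(np.uint8); A=cv2.resize(A,None,fx=s,fy=s,interpolation=cv2.INTER_CUBIC)
im=np.mean([get_image("scene")["frame"].astype(float) for _ in range(10)],0)
B=cv2.resize(im[222:257,262:312,::-1].astype(np.uint8),None,fx=14,fy=14,interpolation=cv2.INTER_CUBIC)
np.save("pics/sc_avg.npy",im)
A=A[200:528,:400]; h=max(A.shape[0],0)
cv2.imwrite("pics/both.png",np.vstack([np.hstack([cv2.resize(B,(400,280)),np.zeros((280,0,3),np.uint8)]),A[:300]]))
print(A.shape,B.shape,read_state()["position"])
E
```

```text
position: [645.7, -71.0, 44.5]
contact_force: [1.0, -5.1, 4.6]
gripper_width: 9.9
grasp_force: 58.9
position: [644.4, -63.3, 44.5]
contact_force: [1.2, -5.9, 5.7]
gripper_width: 9.9
grasp_force: 58.9
(328, 400, 3) (490, 700, 3) [644.38951681 -63.48202805  44.51866339]
```

View pics/both.png

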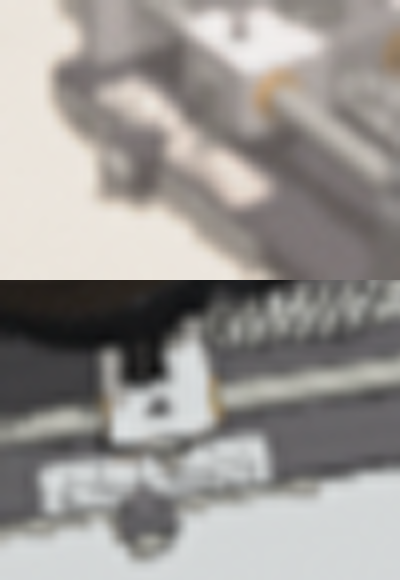

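The carriage has moved most of the way. In the top crop its screw is at (160,406) and the marker's thumb screw at (148,525). I'll draw it on a little and then measure line profiles in the tester frame.

```bash
python3 -m jog '[[[-0.005,0.03,0],[0,0,0],1],[[-0.01,0.05,0],[0,0,0],1],[[-0.01,0.05,0],[0,0,0],1],[[-0.01,0.05,0],[0,0,0],1]]' | sed -n '1,2p;4,6p'
cat > prof.py <<'E'
from h import *
from scipy.ndimage import map_coordinates
p=np.load("pose.npy"); c,s=np.cos(p[2]),np.sin(p[2]); d0=dict(np.load("pics/top1.npz"))
def rect(im,z,xs,ys):
    X,Y=np.meshgrid(xs,ys,indexing="ij"); W=np.stack([p[0]+c*X-s*Y,p[1]+s*X+c*Y,np.full_like(X,z)],-1)
    C=W@d0["R"].T+d0["t"]; u=C[...,0]/C[...,2]*d0["fx"]+d0["cx"]; v=C[...,1]/C[...,2]*d0["fy"]+d0["cy"]
    return np.stack([map_coordinates(im[...,k].astype(float),[v,u],order=3) for k in range(3)],-1)
if __name__=="__main__":
    im=np.mean([get_image("top")["frame"].astype(float) for _ in range(12)],0); np.save("pics/topavg.npy",im)
    ys=np.arange(0.,84,2)
    for nm,I in(("before",d0["frame"]),("now",im)):
        print(nm)
        for x,z in((-22,45),(-30,17),(-33,17),(-36,17),(-39,17),(-50,22)): print(x,rect(I,z,np.array([float(x)]),ys)[0].mean(1).astype(int).tolist())
    xs=np.arange(-14.,-62,-.25); yy=np.arange(88.,0,-.125)
    R=np.clip(rect(im,17,xs,yy)*1.4,0,255).astype(np.uint8)
    R0=np.clip(rect(d0["frame"],17,xs,yy)*1.4,0,255).astype(np.uint8)
    P=np.vstack([cv2.resize(r,(790,295)) for r in(R0,R)])[...,::-1].copy()
    for m in range(10,88,10): cv2.putText(P,str(m),(int((88-m)/88*790)-8,12),0,.4,(0,0,255)); cv2.line(P,(int((88-m)/88*790),14),(int((88-m)/88*790),24),(0,0,255),1)
    cv2.imwrite("pics/rect.png",P)
E
python3 prof.py
```

```text
clock: 13.2
position: [643.6, -58.7, 44.5]
contact_force: [1.4, -7.4, 4.8]
gripper_width: 9.8
grasp_force: 58.9
before
-22 [133, 130, 125, 122, 115, 134, 158, 159, 159, 159, 145, 102, 79, 107, 147, 159, 159, 158, 148, 117, 107, 126, 127, 124, 124, 123, 126, 127, 128, 127, 121, 121, 123, 125, 126, 128, 125, 122, 121, 121, 123, 125]
-30 [75, 73, 74, 73, 73, 75, 71, 66, 60, 65, 80, 88, 85, 80, 94, 127, 140, 131, 142, 148, 151, 151, 146, 146, 151, 150, 141, 137, 151, 156, 157, 149, 135, 141, 153, 155, 149, 147, 154, 153, 135, 93]
-33 [74, 76, 74, 73, 75, 74, 74, 73, 75, 96, 132, 139, 123, 114, 120, 135, 143, 147, 150, 148, 144, 136, 138, 148, 152, 154, 149, 138, 152, 157, 155, 151, 137, 137, 144, 144, 139, 136, 150, 155, 134, 91]
-36 [76, 75, 76, 74, 75, 75, 74, 74, 77, 101, 139, 143, 122, 125, 137, 146, 143, 128, 126, 129, 128, 123, 119, 127, 143, 143, 124, 108, 122, 132, 131, 126, 123, 130, 140, 149, 142, 124, 132, 149, 130, 90]
-39 [66, 63, 64, 65, 66, 67, 68, 67, 69, 93, 130, 140, 125, 133, 129, 119, 122, 118, 115, 116, 117, 120, 120, 122, 117, 105, 88, 83, 91, 99, 110, 128, 134, 135
[... 782 characters left out ...]
26, 131, 131, 131, 158, 166, 164, 158, 145, 144, 151, 151, 146, 143, 158, 163, 140, 96]
-36 [80, 80, 79, 79, 79, 79, 79, 77, 80, 106, 144, 151, 136, 143, 146, 151, 149, 135, 132, 135, 134, 130, 127, 133, 144, 142, 127, 113, 129, 140, 139, 133, 130, 136, 146, 157, 149, 131, 138, 156, 137, 96]
-39 [69, 67, 66, 69, 70, 71, 72, 70, 71, 97, 136, 146, 131, 139, 136, 125, 128, 125, 120, 122, 124, 126, 127, 130, 124, 110, 94, 88, 95, 104, 116, 134, 141, 142, 141, 137, 125, 113, 126, 145, 132, 94]
-50 [166, 166, 166, 164, 162, 162, 164, 165, 166, 166, 166, 166, 165, 165, 165, 165, 166, 166, 165, 164, 165, 164, 140, 97, 69, 69, 75, 79, 79, 72, 76, 107, 147, 166, 166, 165, 165, 166, 166, 165, 164, 164]
```

View pics/rect.png

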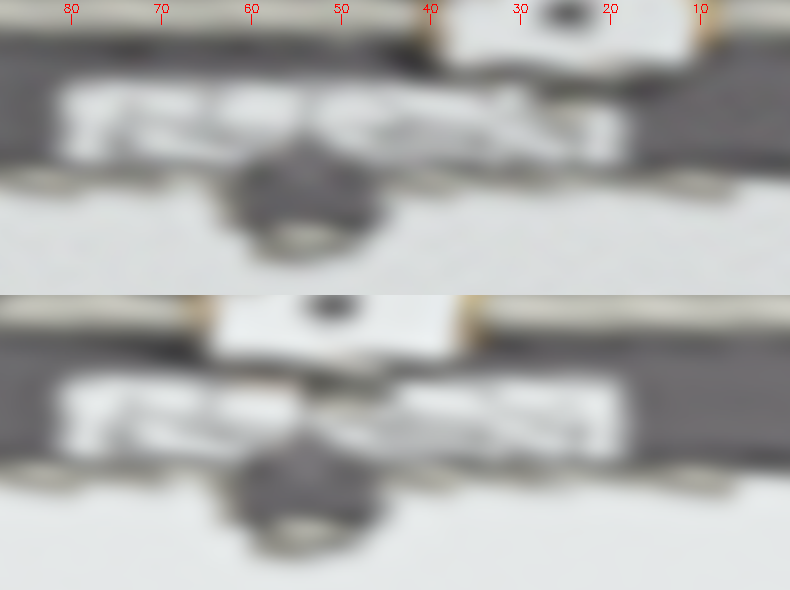

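The marker's centre and tip are at y≈53.9 and the index is now at about 49.3, so roughly 4.5 mm remain.

```bash
python3 -m jog '[[[-0.003,0.015,0],[0,0,0],1],[[-0.006,0.03,0],[0,0,0],1],[[-0.008,0.045,0],[0,0,0],1],[[-0.008,0.045,0],[0,0,0],1],[[-0.008,0.045,0],[0,0,0],1],[[-0.008,0.045,0],[0,0,0],1]]' | sed -n '1,2p;4,6p'
python3 - <<'E'
from prof import *
im=np.mean([get_image("top")["frame"].astype(float) for _ in range(12)],0); old=np.load("pics/topavg.npy")
ys=np.arange(36.,76,2); d0f=d0["frame"]
f=lambda I,x,z:rect(I,z,np.array([float(x)]),ys)[0].mean(1)
print(ys.astype(int).tolist())
for x,z in((-22,45),(-30,17),(-33,17),(-39,17)): print(x,f(im,x,z).astype(int).tolist(),(f(im,x,z)/f(d0f,x,z)*100).astype(int).tolist())
s=read_state();print(s["position"],abs(s["joint_vel"]).max(),s["contact_force"])
E
```

```text
clock: 14.4
position: [642.9, -54.4, 44.5]
contact_force: [1.6, -7.7, 3.7]
gripper_width: 10.2
grasp_force: 58.9
[36, 38, 40, 42, 44, 46, 48, 50, 52, 54, 56, 58, 60, 62, 64, 66, 68, 70, 72, 74]
-22 [125, 115, 134, 165, 167, 166, 166, 154, 107, 82, 116, 155, 167, 167, 167, 144, 110, 104, 110, 112] [84, 99, 125, 131, 131, 134, 133, 125, 85, 64, 90, 122, 137, 138, 135, 115, 87, 81, 87, 91]
-30 [154, 159, 160, 159, 153, 143, 125, 101, 89, 88, 90, 114, 143, 147, 138, 146, 160, 162, 157, 156] [108, 107, 105, 105, 104, 98, 83, 67, 63, 64, 59, 72, 91, 98, 101, 103, 104, 104, 105, 105]
-33 [157, 156, 152, 143, 144, 155, 157, 146, 141, 146, 148, 154, 161, 159, 145, 144, 151, 151, 146, 144] [104, 105, 105, 105, 104, 104, 103, 94, 94, 106, 97, 98, 103, 105, 105, 105, 104, 105, 105, 105]
-39 [120, 122, 124, 126, 127, 129, 124, 111, 94, 88, 96, 104, 116, 134, 141, 143, 141, 137, 125, 113] [104, 104, 105, 104, 105, 105, 106, 106, 106, 106, 105, 105, 104, 104, 105, 105, 105, 105, 104, 104]
[642.87021485 -54.41630053  44.5186489 ] 0.0012385739446709107 [ 1.35583452 -7.5965627   4.91002527]
```

The index (dark band centred at y≈53.5) is level with the marker (≈53.8), and the arm is still with the grip held. I'll hand in.

```bash
python3 -c "from bench import job_done; print(job_done())"
```

```text
the job is handed in; nothing more can be done
None
```

I pressed the reset plunger to its stop and let it up, then drew the carriage out about 30 mm until its index measured level with the set marker (within about 0.5 mm). I handed the job in with the handle still gripped, but I did not confirm the drag hand's zero by picture, and no verdict came back.

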